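# Clamp a vial to the set mark of a spring gauge

### The arm

A 6-joint arm with a two-finger parallel gripper is mounted at the origin on a cart in front of the work surface, level with it; the furniture and walls round the work are solid. World frame = base frame: x ahead of the robot, y to its left, z up, the work surface at z = 0. Lengths are in mm, angles in rad, forces in N, time in s.
With the tool pointing down it reaches from about 350 to 975 mm from the base axis. Payload 7.1 kg.
Tool frame: the origin (TCP) lies between the finger pads, 19 mm behind the fingertips; this is the grasp point; z points along the fingers, y is the line along which they close (so a half turn about z gives the same grasp; the last joint's range is limited). The gripper opens to 88 mm and grips with 3 to 60 N. Pads are 20 mm wide; open, the fingers measure 115 mm over their backs; the gripper's body (75 mm by 178 mm) begins 61 mm behind the grasp point.
Start: joints at [1.286, 0.423, 1.63, -0, 1.089, -0.019], TCP at [164.144, 603.044, 241.375] pointing down, gripper open.
Joint ranges: [-3, 3], [-0.9, 2.11], [0.09, 2.58], [-1.31, 4.45], [0.11, 2.69], [-2.54, 2.54]. Speed limits (rad/s): [2.39, 2.39, 3.01, 3.14, 3.14, 3.14].

### API

Orientations are given as a rotation vector (axis times angle).
In Python, from workcell import get_obs, cams, ticket, boxes_of gives the robot as it stands.
- The arm moves only by the shell command python3 -m creep 'ROWS' [OPENING]. ROWS is JSON, one flat list of numbers, 4 for each row, row after row: the shift along the world's x, y, z in m, then the turn about the world's z in rad. In form: [tx, ty, tz, spin, tx, ty, tz, spin, ...]. A call has 1 to 10 rows; each row is the pose to reach, as a shift and turn from the pose commanded when the call began; what a row does not reach only later rows make up. A row lasts 1/12 s, in which the tool goes at most 41.7 mm and 7.16 degrees, less where a joint would pass 70% of its speed; a pose out of reach is approached as far as the arm can. A call with a gripper value outside its range is refused whole. OPENING is the opening, from 0 (shut) to 1 (fully open), set as the call begins (- or left out, the last holds). The fingers move at their own pace and stop on an object; the grip force is fixed at half the most. Time passes only in rows, so rows that repeat a pose let the fingers close. It gives the time, the measured TCP pose, the force, the opening and the grip force at its end, in the units of the state.
- get_obs(): the state, without advancing time (a new reading comes with each control period).
- cams.get_image(name): name is "scene" or "side" or "wrist"; returns (picture, depth): 384x512x3 uint8, red, green, blue; 384x512 float32, mm along the optical axis (not along the pixel's ray), 0 where there is no reading.
- cams.get_calibration(name): a dict with "mtx" (3x3 intrinsics, pixels), "R" (3x3) and "t" (3): a world point X has camera coordinates R X + t; the wrist camera has in their place "mount" (4x4, takes a point from camera to tool coordinates, whose origin is the TCP and whose axes are the flange's). Camera axes: x right, y down, z forward; pixel columns grow to the right and rows downward; lengths in mm; the calibration is good to about 2 mm. The wrist camera is an equidistant fisheye: a pixel r from the principal point sees the ray r / f radians off the axis. A picture is of the moment at which its call begins: read the wrist's pose just before it. get_calibration takes no time and is no camera call.
- ticket.close_job(): hands the job in; it is judged then, once.
Trained networks look in the newest picture that a camera, given by its name, has taken for a name from the list of things; names that differ only in an ending like _2 or _b are one class to them, and where a whole thing is asked for, a point or a joint stands for the part that bears it (a point fixed in the world has none). Each returns a list of dicts, best first, with "score" (0 to 1); they miss things now and then, are a little off and sometimes report something else, mostly with a low value. They report only what shows in the picture. A call takes as long as a camera call. They do not tell look-alikes from the thing itself.
- boxes_of(camera, target): "centre" ([column, row] in pixels, amid what is visible of it).
The state is a dict: "t": time; "qpos": joint angles; "qvel": joint speeds; "joint_torque": joint torques, N m; "ee_pos": TCP position; "orientation": TCP orientation; "ft_force": force on the tool from outside, world axes, zero at the start; "moment": the same for the moment, N m; "width": finger opening in mm; "grasp_force": force on a finger pad.
Only numpy, scipy, OpenCV 4.12 (cv2) and the standard library are available. Lean on these libraries where they do the work, as an engineer would, in place of code of your own. Each camera call takes 0.05 s, during which the arm holds its last target. There are 200 camera calls.

### The job

Stand the large pale-capped vial upright with its foot down in the round hole of the clamp's sliding carrier, feeling gently for the hole, and let go of it. Then wind the black knob clockwise until the V-jaw presses the vial against the sprung arm and the arm's pointer stands at the set mark, never well past it: glass pressed or clamped hard cracks. Leave the clamp so, and do not knock over the two small vials.

Things in the scene. Friction and masses are not known exactly. Their poses are not given: they have to be found in the camera images.
- clamp: Vial clamp with gauge, fixed to the worktop: grey base plate (200 x 240 mm, top 10 mm high). Origin at worktop level below the vial's place; z up. On its +y side a dark gear housing (x -32 to 32, y 74 to 140 mm, 55 mm high) with the knob; a V-jaw comes out of it towards -y. On the -y side a sprung arm, whose pointer and white scale lie towards -x (to -127 mm, below 30 mm).
- nest (a point): Point on the base plate, 10 mm above the worktop, middle of where the carrier may start. The carrier (black plate 50 x 44 x 6 mm on the base plate, top 16 mm high, through hole 32.4 mm across) slides stiffly (2 N) along y and starts up to 7 mm either way from here, unmeasured: feel or look for its hole. Axes as the clamp's. The foot in the hole stands on the base plate.
- gauge_arm: The sprung steel arm; origin on its upright pivot (clamp x 50, y -38 mm), 17 mm above the worktop. Its flat pad, 18 mm wide, up to 52 mm high, starts 24 mm to -y of the nest point, facing +y. Together pad and V-jaw leave a vial in the carrier 2 mm of play or more at the start; the sides along x are open. It turns 0.26 rad at most.
- jaw: Steel V-jaw (120 degree V, opens to the clamp's -y, centres the vial; 34 mm wide along x, 19 to 47 mm above the worktop) on the end of the ram. Origin 4 mm to +y of the bottom of the V. The jaw's stud is screwed in or out by up to 2 mm, differently in each run.
- knob_grip (a point): Point on the vertical axis of the black winding knob, 85 mm above the worktop: the TCP's place to grip the knob from above. The knob is a bar 46 mm long (its x axis), 12 mm thick (its y axis), 63 to 90 mm above the worktop, over a round skirt 50 mm across.
- knob (a joint): Angle of the knob, rad, 0 to 3.6, growing clockwise as seen from above (the only way it needs turning); starts at 0 to 0.3. Each rad moves the V-jaw 11 mm to the clamp's -y. It takes 0.2 to 0.35 N m to turn and stays where it is left, under load too. From start to mark takes about 2.1 to 3.3 rad, so more than one grasp.
- pointer_tip (a point): Tip of the sprung arm's pointer, 18 mm above the worktop, 140 mm from the arm's pivot; the pad that meets the vial is 50 mm from the pivot. Until the vial presses the pad the tip rests at its stop; then it moves to -y, 2.8 times as far as the vial (31 mm a rad of knob). The spring presses with 2.5 N at first, 7 to 11 N at the mark.
- mark_tip (a point): Tip of the set mark, a dark pointed steel rider with a small screw, locked on the scale 142 mm from the same pivot, level with the pointer, elsewhere in each run. x points to the pivot; y is across the scale: the pointer starts at y = +12 to +24 mm in this frame and moves towards smaller y; it stands at the mark when its y is 0.
- vial: The large glass vial with ribbed pale cap and grey contents, 30 mm in diameter, 76 mm high, upright; origin at the centre of its underside.
- small_vial_a: A small vial with a dark cap, 22 mm in diameter, 59 mm high; origin at its underside. A bystander.
- small_vial_b: Another small vial with a dark cap, 22 mm in diameter, 59 mm high; origin at its underside. A bystander.
Mind the look-alikes: they are no part of the job. Leave any green, red or yellow look-alike of the vial alone.

How it is judged (in metres and radians):
On the way:
1. the vial stands upright with its foot in the hole of the carrier, let go, before the knob is wound (x of vial in the frame of clamp between -0.007 and 0.007 m and angle between vial's own z axis and vertical below 0.1 rad and z of vial in the frame of clamp between 0.007 and 0.0132 m and y of vial in the frame of clamp between -0.013 and 0.013 m and contact force between the fingers and vial below 0.1 N and value of joint knob below 0.5 rad), for 0.2 s.
At the end, for the whole second after the job is handed in: the vial stands upright (within 0.1 rad) with its foot in the hole of the carrier down on the base plate (within 3 mm), pressed by the V-jaw with more than 2 N, and the pointer stands within 3 mm of the set mark across the scale, everything at rest and released (x of vial in the frame of clamp between -0.007 and 0.007 m and angle between vial's own z axis and vertical below 0.1 rad and z of vial in the frame of clamp between 0.007 and 0.0132 m and y of vial in the frame of clamp between -0.025 and -0.005 m and y of pointer_tip in the frame of mark_tip between -0.003 and 0.003 m and contact force between jaw and vial above 2 N and contact force between the fingers and vial below 0.1 N and linear speed of vial below 0.01 m/s); the robot touches nothing.
It fails at once if the pointer goes more than 7 mm past the set mark (y of pointer_tip in the frame of mark_tip below -0.007 m).
It fails at once if the V-jaw presses the vial with more than 20 N (contact force between jaw and vial above 20 N).
It fails at once if the vial, held in the fingers, is pressed on any part of the clamp with more than 30 N (contact force between clamp and vial above 30 N and contact force between the fingers and vial above 1 N).
It fails at once if a small vial is knocked over (angle between any of small_vial_a, small_vial_b's own z axis and vertical above 0.6 rad).
It also fails if it takes over 67 s, if anything falls off the work surface, if the arm or the gripper's body presses on something with over 40 N, if the wrist force passes 120 N, or if a joint passes its speed limit or range.

## Working session

There is one attempt and no reset: what is moved stays moved. The work goes in short steps, Python scripts to look and compute and a shell command to move; the robot and the scene stay as the last step left them, time stands still between calls to the robot, and variables do not carry over. Pictures are saved under pics/ and viewed, at most 10 in all, crops included, and the job is handed in when it is done.

```bash
mkdir -p pics; cat > h.py <<'E'
import numpy as np, cv2
from workcell import get_obs, cams, ticket, boxes_of
def pt(cam,u,v,d):
    c=cams.get_calibration(cam);K=np.array(c['mtx']);R=np.array(c['R']);t=np.array(c['t'])
    return R.T@(np.linalg.inv(K)@[u,v,1]*d-t)
def ray_z(cam,u,v,z):
    c=cams.get_calibration(cam);K=np.array(c['mtx']);R=np.array(c['R']);t=np.array(c['t'])
    r=R.T@(np.linalg.inv(K)@[u,v,1]);o=-R.T@t
    return o+r*(z-o[2])/r[2]
def proj(cam,X):
    c=cams.get_calibration(cam);p=np.array(c['mtx'])@(np.array(c['R'])@X+np.array(c['t']));return p[:2]/p[2]
def save(n,im): cv2.imwrite('pics/'+n,cv2.cvtColor(im,cv2.COLOR_RGB2BGR))
E
python3 - <<'E'
from h import *
for c in ('scene','side'):
    im,d=cams.get_image(c); np.savez(c,im=im,d=d); save(c+'0.png',im)
    for n in ('vial','small_vial_a','clamp','knob_grip','jaw','gauge_arm','pointer_tip','mark_tip'):
        for b in boxes_of(c,n)[:5]:
            u,v=b['centre'];dd=d[int(v),int(u)]
            print(c,n,round(b['score'],2),np.round([u,v]),np.round(pt(c,u,v,dd)) if dd else None)
    k=cams.get_calibration(c);print(np.round(-np.array(k['R']).T@np.array(k['t'])),np.array(k['mtx'])[0,0])
o=get_obs();print(o['t'],o['ee_pos'],o['orientation'],o['width'])
E
```

```text
scene vial 0.82 [336. 226.] [ 595. -211.   49.]
scene vial 0.82 [300. 224.] [ 556. -130.   53.]
scene vial 0.79 [308. 274.] [ 437. -198.   54.]
scene vial 0.67 [325. 250.] [ 510. -213.   58.]
scene vial 0.45 [201. 219.] [488. 117.  11.]
scene small_vial_a 0.56 [358. 278.] [ 482. -303.   44.]
scene small_vial_a 0.53 [291. 250.] [ 486. -137.   41.]
scene clamp 0.91 [201. 218.] [492. 119.  10.]
scene knob_grip 0.54 [180. 185.] [521. 192.  74.]
scene jaw 0.32 [357. 275.] [ 482. -299.   54.]
scene gauge_arm 0.59 [230. 205.] [540.  58.  46.]
scene pointer_tip 0.52 [228. 208.] [533.  58.  38.]
scene mark_tip 0.6 [224. 246.] [435.  17.  22.]
[ -29. -306.  859.] 409.2208163422653
side vial 0.79 [224. 268.] [ 447. -222.   55.]
side vial 0.73 [303. 256.] [ 598. -221.   50.]
side vial 0.73 [263. 264.] [ 519. -229.   56.]
side vial 0.7 [231. 174.] [507. 108.  14.]
side vial 0.59 [279. 227.] [ 571. -139.   55.]
side small_vial_a 0.71 [240. 238.] [ 489. -142.   43.]
side small_vial_a 0.69 [254. 306.] [ 487. -309.   44.]
side clamp 0.76 [230. 173.] [505. 109.  17.]
side clamp 0.48 [247. 181.] [540.  55.  30.]
side knob_grip 0.69 [228. 134.] [515. 191.  78.]
side jaw 0.71 [240. 161.] [533. 121.  41.]
side gauge_arm 0.81 [249. 182.] [543.  46.  31.]
side pointer_tip 0.91 [250. 178.] [546.  55.  35.]
side pointer_tip 0.36 [229. 176.] [503. 101.  17.]
side mark_tip 0.54 [207. 200.] [438.   8.  28.]
[ 406. -776.  693.] 450.80032967143023
0.9 [164.13454135 603.04972596 241.38652874] [-4.16352386e-01 -3.11385919e+00 -8.99792774e-06] 87.95246539804764
```

```bash
python3 - <<'E'
import cv2
a=cv2.imread('pics/scene0.png')[150:310,150:390];b=cv2.imread('pics/side0.png')[110:330,170:350]
a=cv2.resize(a,(800,533),interpolation=2);cv2.imwrite('pics/a.png',a)
b=cv2.resize(b,(490,600),interpolation=2);cv2.imwrite('pics/b.png',b)
E
```

```text
(no output)
```

View pics/a.png

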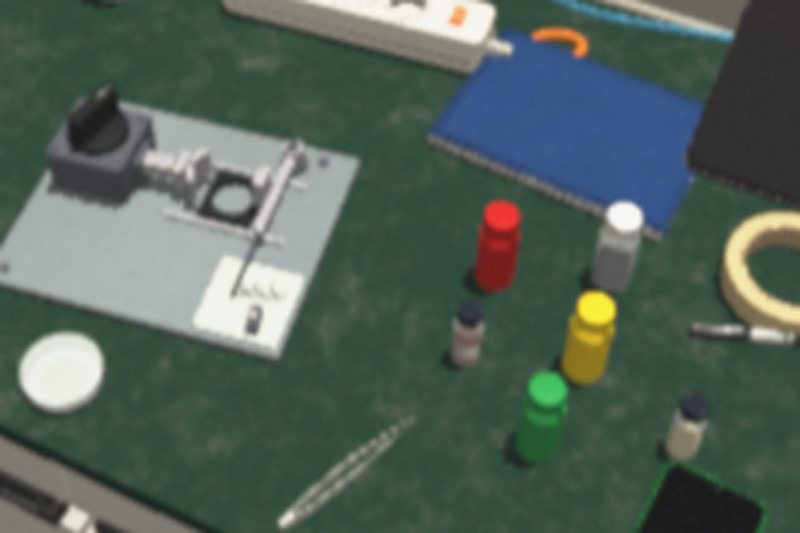

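View pics/b.png

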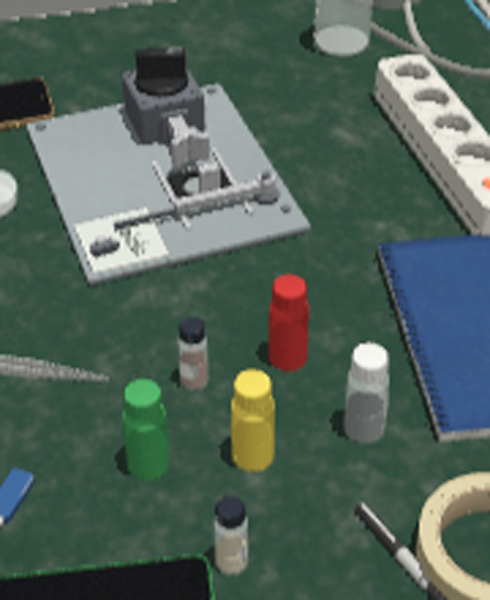

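The candidates in the scene picture are red (300,224), yellow (325,250), green (308,274) and white-capped with grey contents (336,226). Only the last fits "pale-capped, grey contents", and the enlarged crops confirm it: crop A (617,245) and crop B (367,392). The clamp shows in crop A with its hole at (235,195), pivot at (293,155), pointer tip near (235,295) and mark near (253,318).

```bash
python3 - <<'E'
from h import *
P={}
for c in ('scene','side'):
    f=np.load(c+'.npz');d=f['d'].astype(float);k=cams.get_calibration(c);K=np.array(k['mtx']);R=np.array(k['R']);t=np.array(k['t'])
    v,u=np.mgrid[:384,:512]; C=np.stack([(u-K[0,2])/K[0,0]*d,(v-K[1,2])/K[1,1]*d,d],-1)
    W=(C-t)@R; W[d==0]=1e4; P[c]=W
    # vial & others
    for n,(x,y) in dict(white=(597,-216),yellow=(515,-221),red=(563,-135),sa=(488,-139),sb=(485,-306)).items():
        m=(np.hypot(W[...,0]-x,W[...,1]-y)<26)&(W[...,2]>15)
        q=W[m]; top=q[q[:,2]>q[:,2].max()-5]
        print(c,n,len(q),'zmax',q[:,2].max().round(),'top mean',top.mean(0).round(1),'topmid',((top.max(0)+top.min(0))/2).round(1))
    # housing top
    m=(np.hypot(W[...,0]-515,W[...,1]-190)<60)
    h=W[m&(W[...,2]>50)&(W[...,2]<58)]; r=cv2.minAreaRect(h[:,:2].astype(np.float32));print('housing top',len(h),r)
    h=W[m&(W[...,2]>80)]; r=cv2.minAreaRect(h[:,:2].astype(np.float32));print('knob bar',len(h),r,h[:,2].max())
sc=lambda x,y:(150+x/3.3333,150+y/3.3333); sd=lambda x,y:(170+x/2.7222,110+y/2.727)
for n,p in dict(pmxp=(110,98),pp=(360,158),mm=(275,355),mp=(0,285)).items(): print('scene',n,ray_z('scene',*sc(*p),10).round(1))
for n,p in dict(mp=(30,125),pp=(218,86),pm=(308,228),mm=(92,282)).items(): print('side',n,ray_z('side',*sd(*p),10).round(1))
print('hole',ray_z('scene',*sc(235,197),16),ray_z('side',*sd(186,185),16))
print('pivot',ray_z('scene',*sc(293,155),30),ray_z('side',*sd(268,188),30))
E
```

```text
scene white 249 zmax 80.0 top mean [ 606.6 -204.7   77. ] topmid [ 608.  -204.3   77.5]
scene yellow 274 zmax 79.0 top mean [ 521.8 -212.9   76.7] topmid [ 522.5 -213.2   76.6]
scene red 251 zmax 79.0 top mean [ 568.7 -123.7   76.6] topmid [ 569.7 -123.6   76.6]
scene sa 136 zmax 64.0 top mean [ 493.2 -132.8   60.3] topmid [ 492.3 -132.3   61.4]
scene sb 151 zmax 62.0 top mean [ 490.  -297.7   59.6] topmid [ 490.2 -297.6   59.9]
housing top 223 ((520.3052368164062, 198.06324768066406), (65.43054962158203, 66.10537719726562), 8.43079948425293)
knob bar 99 ((519.8248291015625, 197.9839630126953), (13.83720874786377, 45.95509338378906), 82.67240905761719) 93.61890643406699
side white 455 zmax 81.0 top mean [ 604.9 -207.5   78.9] topmid [ 605.2 -207.2   78.8]
side yellow 470 zmax 82.0 top mean [ 520.4 -215.8   78.9] topmid [ 520.6 -215.8   79.9]
side red 405 zmax 81.0 top mean [ 566.6 -127.1   78.6] topmid [ 567.  -126.4   78.6]
side sa 221 zmax 64.0 top mean [ 491.6 -135.4   61.3] topmid [ 491.6 -135.2   61.6]
side sb 275 zmax 64.0 top mean [ 488.3 -299.8   61.6] topmid [ 488.5 -298.9   61.8]
housing top 154 ((518.5036010742188, 193.69271850585938), (63.192222595214844, 68.77715301513672), 9.618515968322754)
knob bar 117 ((518.743896484375, 196.4486083984375), (20.499500274658203, 43.37187576293945), 78.67375946044922) 95.30625738693557
scene pmxp [588.  237.5  10. ]
scene pp [622.2  16.7  10. ]
scene mm [425.6 -11.6  10. ]
scene mp [387.5 205.2  10. ]
side mp [391.3 220.1  10. ]
side pp [582.3 248.7  10. ]
side pm [617.9  13.6  10. ]
side mm [427.  -17.2  10. ]
hole [537.06905593  85.31410434  16.        ] [523.21511267  87.5729318   16.        ]
pivot [585.9004154   58.67348117  30.        ] [590.42662059  50.57383325  30.        ]
```

```bash
python3 -m creep '[0.19,-0.35,-0.02,-1.154,0.19,-0.35,-0.02,-1.154,0.19,-0.35,-0.02,-1.154,0.19,-0.35,-0.02,-1.154,0.19,-0.35,-0.02,-1.154,0.19,-0.35,-0.02,-1.154,0.19,-0.35,-0.02,-1.154,0.19,-0.35,-0.02,-1.154,0.19,-0.35,-0.02,-1.154,0.19,-0.35,-0.02,-1.154]' 0.65; python3 -c "
from h import *
o=get_obs();print(o['qpos'],o['ee_pos'],o['orientation'])"
```

```text
t: 1.73
ee_pos: [355.0, 250.1, 221.4]
orientation: [2.056, 2.374, -0.0]
ft_force: [0.7, 0.7, -0.1]
width: 57.2
grasp_force: 0.0
[ 5.86693016e-01  1.69325231e-01  2.05123201e+00 -7.11961928e-04
  9.20981587e-01  4.43948948e-01] [355.02120379 250.10133471 221.43269318] [ 2.05649319e+00  2.37421936e+00 -1.56058514e-04]
```

```bash
python3 -m creep '[0.18,-0.33,-0.02,0,0.18,-0.33,-0.02,0,0.18,-0.33,-0.02,0,0.18,-0.33,-0.02,0,0.18,-0.33,-0.02,0,0.18,-0.33,-0.02,0,0.18,-0.33,-0.02,0,0.18,-0.33,-0.02,0,0.18,-0.33,-0.02,0]';python3 -m creep '[0.071,-0.126,-0.011,0,0.071,-0.126,-0.011,0,0.071,-0.126,-0.011,0,0.071,-0.126,-0.011,0,0.071,-0.126,-0.011,0]'; python3 - <<'E'
from h import *
o=get_obs();im,d=cams.get_image('wrist');save('w1.png',im);np.savez('w1',im=im,d=d,p=o['ee_pos'],r=o['orientation'])
k=cams.get_calibration('wrist');print(k)
print(o['ee_pos'],boxes_of('wrist','vial')[:5])
E
```

```text
t: 2.48
ee_pos: [534.2, -77.9, 201.5]
orientation: [2.048, 2.382, 0.001]
ft_force: [0.6, 0.7, 0.8]
width: 57.0
grasp_force: 0.0
t: 2.9
ee_pos: [606.3, -205.8, 190.0]
orientation: [2.05, 2.378, 0.0]
ft_force: [-0.7, 0.3, 0.1]
width: 57.4
grasp_force: 0.0
{'mtx': array([[297.31863964,   0.        , 256.91742507],
       [  0.        , 297.31863964, 191.95174162],
       [  0.        ,   0.        ,   1.        ]]), 'mount': array([[ 4.33125253e-04, -9.61967133e-01, -2.73164873e-01,
         7.53415458e+01],
       [ 9.99999833e-01,  5.21210722e-04, -2.49894515e-04,
         1.58628020e-01],
       [ 3.82766771e-04, -2.73164719e-01,  9.61967198e-01,
        -1.43603312e+02],
       [ 0.00000000e+00,  0.00000000e+00,  0.00000000e+00,
         1.00000000e+00]])}
[ 606.28851165 -205.77822916  190.04757624] [{'centre': [112.8, 162.9], 'score': 0.9}, {'centre': [173.6, 181.4], 'score': 0.89}, {'centre': [226.5, 95.7], 'score': 0.87}, {'centre': [255.0, 184.2], 'score': 0.67}]
```

```bash
cat >> h.py <<'E'
from scipy.spatial.transform import Rotation as Ro
def wcloud(d,p,r):
    k=cams.get_calibration('wrist');K=k['mtx'];M=k['mount']
    v,u=np.mgrid[:384,:512];x=(u-K[0,2])/K[0,0];y=(v-K[1,2])/K[1,1];th=np.hypot(x,y)+1e-9
    t=np.tan(th)/th;C=np.stack([x*t*d,y*t*d,d],-1).astype(float)
    W=(C@M[:3,:3].T+M[:3,3])@Ro.from_rotvec(r).as_matrix().T+p
    W[(d==0)|(th>1.3)]=1e4
    return W
def wshot(n=None):
    o=get_obs();im,d=cams.get_image('wrist')
    if n: save(n,im)
    return im,wcloud(d,np.array(o['ee_pos']),np.array(o['orientation'])),o
E
python3 - <<'E'
from h import *
f=np.load('w1.npz');W=wcloud(f['d'],f['p'],f['r'])
m=(np.hypot(W[...,0]-606,W[...,1]+206)<30)&(W[...,2]>40)
q=W[m];print(len(q),q[:,2].max());
for a,b in((72,82),(58,72),(40,58)):
    s=q[(q[:,2]>a)&(q[:,2]<b)];print(a,len(s),s.min(0).round(1) if len(s) else 0,s.max(0).round(1) if len(s) else 0)
t=q[q[:,2]>q[:,2].max()-4];print(cv2.minEnclosingCircle(t[:,:2].astype(np.float32)),np.median(t[:,2]))
E
```

```text
11892 295.43723473497874
72 600 [ 594.4 -216.4   72.2] [ 619.1 -191.8   78.5]
58 80 [ 593.8 -203.8   58. ] [ 619.4 -191.6   71.9]
40 227 [ 591.8 -210.4   40.1] [ 621.5 -189.4   58. ]
((603.468994140625, -184.76780700683594), 20.76580810546875) 293.03080417083777
```

View pics/w1.png

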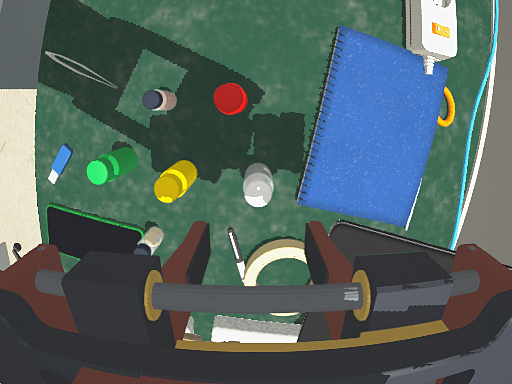

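Wrist view: the pale-capped vial at (258,185) is right below, and the yellow one (175,182) and red one (230,98) are clear of the fingers. I'll descend and grasp.

```bash
python3 -m creep '[0,0.0013,-0.04,0.009,0,0.0013,-0.08,0.009,0,0.0013,-0.11,0.009,0,0.0013,-0.128,0.009,0,0.0013,-0.128,0.009,0,0.0013,-0.128,0.009]';python3 -m creep '[0,0,0,0,0,0,0,0,0,0,0,0,0,0,0,0,0,0,0,0,0,0,0,0]' 0;  python3 -m creep '[0,0,0.03,0,0,0,0.07,0,0,0,0.11,0,0,0,0.128,0,0,0,0.128,0]'
```

```text
t: 3.5
ee_pos: [603.6, -198.9, 62.1]
orientation: [-2.034, -2.391, 0.001]
ft_force: [-0.5, 0.6, 0.8]
width: 56.8
grasp_force: 0.0
t: 4.0
ee_pos: [605.1, -200.7, 63.6]
orientation: [2.036, 2.391, 0.001]
ft_force: [-0.3, 1.0, 5.8]
width: 29.6
grasp_force: 30.0
t: 4.42
ee_pos: [607.2, -201.5, 196.0]
orientation: [2.032, 2.385, 0.005]
ft_force: [0.1, -0.4, -0.1]
width: 29.6
grasp_force: 29.9
```

```bash
python3 -m creep '[-0.059,0.211,0,0,-0.059,0.211,0,0,-0.059,0.211,0,0,-0.059,0.211,0,0,-0.059,0.211,0,0,-0.059,0.211,0,0,-0.059,0.211,0,0,-0.059,0.211,0,0]'; python3 - <<'E'
from h import *
im,W,o=wshot('w2.png');np.savez('w2',im=im,W=W);print(o['t'],o['ee_pos'],o['orientation'],o['width'])
c=cv2.resize(im[:230,100:420],(800,575),interpolation=2);save('w2c.png',c)
for n in('clamp','jaw','knob_grip','gauge_arm','pointer_tip','mark_tip'):
    for b in boxes_of('wrist',n)[:2]:
        u,v=map(int,b['centre']);print(n,b['score'],u,v,W[v,u].round(1))
E
```

```text
t: 5.08
ee_pos: [545.3, 10.7, 189.8]
orientation: [-2.034, -2.393, 0.001]
ft_force: [0.5, -0.3, -1.0]
width: 29.7
grasp_force: 29.9
5.0833 [545.28120179  10.67206614 189.84927077] [-2.03449749e+00 -2.39338212e+00  1.29784525e-03] 29.656090134688274
clamp 0.97 240 89 [512. 104.  17.]
jaw 0.71 260 72 [530.1 121.4  47.5]
knob_grip 0.94 264 5 [523.4 184.2  62.7]
gauge_arm 0.67 261 139 [542.   56.   29.9]
pointer_tip 0.64 265 140 [546.3  55.5  28. ]
mark_tip 0.54 167 162 [445.3  16.   24.4]
```

View pics/w2c.png

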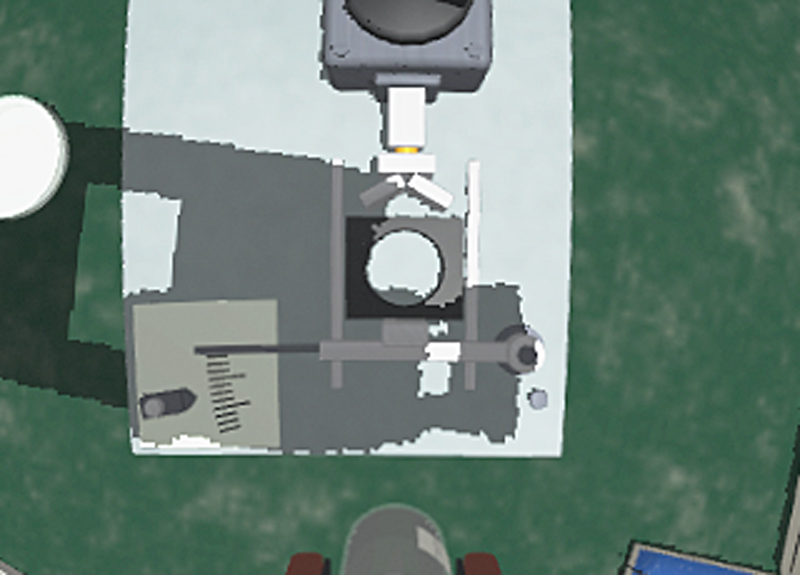

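```bash
cat >> h.py <<'E'
def wray(u,v,z,o):
    k=cams.get_calibration('wrist');K=k['mtx'];M=k['mount'];x=(u-K[0,2])/K[0,0];y=(v-K[1,2])/K[1,1];th=np.hypot(x,y)
    r=np.array([x/th*np.sin(th),y/th*np.sin(th),np.cos(th)]);R=Ro.from_rotvec(o['orientation']).as_matrix()
    r=R@M[:3,:3]@r;c=R@M[:3,3]+np.array(o['ee_pos']);return c+r*(z-c[2])/r[2]
E
python3 - <<'E'
from h import *
o=dict(ee_pos=[545.28,10.67,189.85],orientation=[-2.0345,-2.3934,0.0013])
W=np.load('w2.npz')['W']
R=Ro.from_rotvec(o['orientation']).as_matrix();print('yaw',np.arctan2(R[1,1],R[0,1]))
q=lambda x,y,z:wray(100+x/2.5,y/2.5,z,o)
for n,a in dict(hole=(404,268,16),holeL=(366,268,16),holeR=(443,268,16),holeT=(404,229,16),holeB=(404,306,16),pl=(345,318,16),pr=(465,318,16),pu=(345,217,16),pur=(465,215,16),pivot=(522,352,30),tip=(196,350,18),mark=(196,399,18),footedge=(395,504,127),hB=(322,80,55),hBr=(490,80,55),c1=(133,455,10),c2=(562,456,10),padL=(384,320,45),padR=(430,320,45),Vbot=(407,178,47)).items(): print(n,q(*a).round(1))
m=(np.hypot(W[...,0]-545,W[...,1]-10)<25)&(W[...,2]>100)&(W[...,2]<160)
s=W[m];print(len(s),s.min(0),s.max(0))
b=s[s[:,2]<s[:,2].min()+15]
Q=(b-o['ee_pos'])@R;print('tool frame vial near foot: x max',np.percentile(Q[:,0],98),'y mid',(Q[:,1].min()+Q[:,1].max())/2,'z max',np.percentile(Q[:,2],99))
E
```

```text
yaw 0.16175471448911413
hole [537.5  88.4  16. ]
holeL [521.7  85.8  16. ]
holeR [553.7  91.2  16. ]
holeT [534.8 104.8  16. ]
holeB [540.1  72.4  16. ]
pl [516.2  63.3  16. ]
pr [566.6  71.7  16. ]
pu [509.5 106.1  16. ]
pur [559.1 115.3  16. ]
pivot [590.9  62.7  30. ]
tip [453.9  40.6  18. ]
mark [456.4  19.1  18. ]
footedge [544.6  20.1 127. ]
hB [495.3 154.7  55. ]
hBr [556.7 165.2  55. ]
c1 [426.3 -13.4  10. ]
c2 [622.4  18.   10. ]
padL [532.8  66.9  45. ]
padR [550.3  69.8  45. ]
Vbot [532.6 122.7  47. ]
604 [531.37996495   8.35861382 126.33514692] [561.31415239  21.85552127 159.90552393]
tool frame vial near foot: x max 10.820695308535209 y mid 0.28323521357282555 z max 61.997255106983765
```

The wrist crop shows the carrier hole at crop (404,268), the pivot at (522,352), the pointer tip at (196,350) and the mark tip at (196,399). The held vial's foot is at (395,504). Hole diameter (32 mm) and plate size (51x44) check out. Now I'll move above the hole.

```bash
python3 -m creep '[-0.005,0.042,0,0,-0.0087,0.0823,0,0,-0.0087,0.0823,0,0,-0.0087,0.0823,-0.03,0,-0.0087,0.0823,-0.06,0,-0.0087,0.0823,-0.06,0,-0.0087,0.0823,-0.06,0,-0.0087,0.0823,-0.06,0]'; python3 -m creep '[0,0,0,0,0,0,0,0,0,0,0,0]'
```

```text
t: 6.1
ee_pos: [537.5, 92.5, 131.4]
orientation: [2.037, 2.391, 0.001]
ft_force: [0.1, 0.2, -0.8]
width: 30.0
grasp_force: 29.9
t: 6.35
ee_pos: [537.5, 92.8, 131.7]
orientation: [2.036, 2.39, 0.003]
ft_force: [1.2, 0.8, -0.6]
width: 29.8
grasp_force: 29.9
```

```bash
python3 -m creep '[-0.0009,0.0002,-0.02,0,-0.0009,0.0002,-0.04,0,-0.0009,0.0002,-0.048,0,-0.0009,0.0002,-0.048,0,-0.0009,0.0002,-0.048,0]'; python3 -m creep '[0,0,-0.002,0,0,0,-0.004,0,0,0,-0.006,0,0,0,-0.006,0,0,0,-0.006,0]'
```

```text
t: 6.77
ee_pos: [536.0, 93.1, 82.7]
orientation: [-2.037, -2.392, 0.0]
ft_force: [0.8, 1.5, -0.5]
width: 29.6
grasp_force: 29.9
t: 7.18
ee_pos: [535.9, 93.1, 76.6]
orientation: [2.037, 2.392, 0.0]
ft_force: [-0.5, -0.8, -0.6]
width: 29.5
grasp_force: 29.9
```

```bash
python3 -m creep '[0,0,-0.001,0,0,0,-0.002,0,0,0,-0.002,0]'; python3 -m creep '[0,0,-0.001,0,0,0,-0.0015,0,0,0,-0.0015,0]'
```

```text
t: 7.43
ee_pos: [535.8, 93.1, 74.3]
orientation: [-2.037, -2.392, 0.0]
ft_force: [-1.1, 1.0, -0.6]
width: 29.5
grasp_force: 29.9
t: 7.68
ee_pos: [536.0, 93.1, 73.5]
orientation: [2.037, 2.392, 0.0]
ft_force: [-1.2, -0.5, 6.3]
width: 29.7
grasp_force: 30.0
```

```bash
python3 -m creep '[0.001,0,0,0,0.002,0,0,0,0.003,0.0005,0,0,0.003,0.0005,0,0]';python3 -m creep '[-0.0015,-0.0002,0,0,-0.003,-0.0005,0,0,-0.0045,-0.0007,0,0,-0.006,-0.001,0,0,-0.006,-0.001,0,0]'
```

```text
t: 8.02
ee_pos: [536.9, 93.3, 73.4]
orientation: [-2.035, -2.39, 0.006]
ft_force: [-7.3, -2.3, 13.5]
width: 29.4
grasp_force: 30.0
t: 8.43
ee_pos: [534.5, 92.9, 73.5]
orientation: [2.035, 2.39, 0.005]
ft_force: [4.6, 1.0, 2.7]
width: 29.4
grasp_force: 30.0
```

The vial is captured: ±1.2 mm of play in x with force at both sides, and z at the base plate. I'll centre it and release.

```bash
python3 -m creep '[0.0015,0.0002,0,0,0.003,0.0004,0,0,0.003,0.0004,0,0,0.003,0.0004,0,0]'; python3 -m creep '[0,0,0,0,0,0,0,0,0,0,0,0,0,0,0,0,0,0,0,0]' 0.55; python3 -m creep '[0,0,0.02,0,0,0,0.05,0,0,0,0.08,0,-0.02,-0.04,0.12,0,-0.02,-0.08,0.12,0,-0.02,-0.08,0.12,0,-0.02,-0.08,0.12,0]'; python3 - <<'E'
from h import *
im,W,o=wshot();np.savez('w3',im=im,W=W,p=o['ee_pos'],r=o['orientation']);print(o['t'],o['ee_pos'],o['orientation'])
save('w3c.png',cv2.resize(im[:230,100:420],(800,575),interpolation=2))
q=W[(np.hypot(W[...,0]-537,W[...,1]-88)<20)&(W[...,2]>78)&(W[...,2]<95)];print(len(q),(q.min(0)+q.max(0))/2,q[:,2].max())
E
```

```text
t: 8.77
ee_pos: [535.1, 93.0, 73.4]
orientation: [-2.036, -2.391, 0.002]
ft_force: [-1.3, 0.3, 11.0]
width: 29.5
grasp_force: 30.0
t: 9.18
ee_pos: [535.4, 92.9, 72.6]
orientation: [-2.036, -2.391, 0.001]
ft_force: [-0.5, -0.2, -0.0]
width: 48.2
grasp_force: 0.0
t: 9.77
ee_pos: [515.9, 10.9, 193.9]
orientation: [2.04, 2.388, 0.001]
ft_force: [-0.6, -0.2, 0.3]
width: 47.9
grasp_force: 0.0
9.7667 [515.85819685  10.85445267 193.91368599] [2.03974284e+00 2.38759286e+00 1.19228971e-03]
692 [536.27028117  88.75441489  83.33666331] 88.65856249738273
```

View pics/w3c.png

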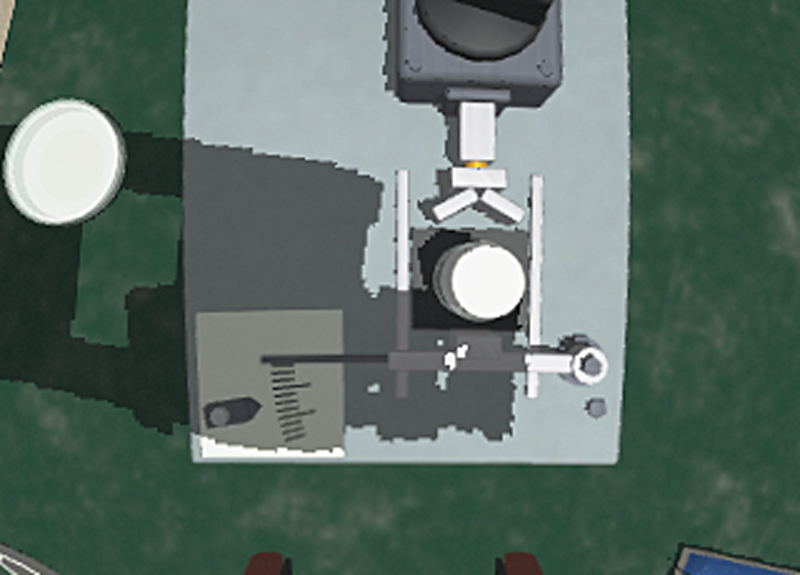

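Wrist crop: the vial stands upright in the carrier at (485,282). Pointer tip is at (262,358) and mark tip at (262,405).

```bash
python3 -m creep '[0.0036,0.186,0,1.3,0.0036,0.186,0,1.3,0.0036,0.186,0,1.3,0.0036,0.186,0,1.3,0.0036,0.186,0,1.3,0.0036,0.186,0,1.3,0.0036,0.186,0,1.3,0.0036,0.186,0,1.3,0.0036,0.186,0,1.3,0.0036,0.186,0,1.3]';python3 -m creep '[0,0,0,0.05,0,0,0,0.05,0,0,0,0.05]'; python3 - <<'E'
from h import *
def ang(o,piv,tip,mark,n):
    q=lambda p,z:wray(100+p[0]/2.5,p[1]/2.5,z,o)
    P,T,M=q(piv,30),q(tip,18),q(mark,18)
    e=(P-M)[:2];L=np.hypot(*e);e/=L;y=np.array([-e[1],e[0]])
    print(n,P.round(1),T.round(1),M.round(1),'Lmark',L.round(1),'Ltip',np.hypot(*(P-T)[:2]).round(1),'y',((T-M)[:2]@y).round(1),'yang',140*(np.arctan2(*(P-T)[1::-1])-np.arctan2(*(P-M)[1::-1])))
ang(dict(ee_pos=[545.28,10.67,189.85],orientation=[-2.0345,-2.3934,0.0013]),(522,352),(196,350),(196,399),'w2')
f=np.load('w3.npz');ang(dict(ee_pos=f['p'],orientation=f['r']),(591,364),(262,358),(262,406),'w3')
im,W,o=wshot('w4.png');print(o['t'],o['ee_pos'],o['orientation'],o['qpos'][5])
R=Ro.from_rotvec(o['orientation']).as_matrix();print('yaw',np.arctan2(R[1,1],R[0,1]))
h=W[(np.hypot(W[...,0]-519,W[...,1]-197)<40)&(W[...,2]>82)&(W[...,2]<98)];print(len(h),cv2.minAreaRect(h[:,:2].astype(np.float32)),np.median(h[:,2]))
h=W[(np.hypot(W[...,0]-519,W[...,1]-197)<60)&(W[...,2]>52)&(W[...,2]<58)];print(len(h),cv2.minAreaRect(h[:,:2].astype(np.float32)))
E
```

```text
t: 10.65
ee_pos: [518.5, 200.4, 191.4]
orientation: [-0.241, -3.13, 0.001]
ft_force: [-0.5, -0.1, 0.8]
width: 48.3
grasp_force: 0.0
t: 10.9
ee_pos: [518.8, 199.9, 191.8]
orientation: [-0.176, -3.135, 0.001]
ft_force: [0.2, -0.1, -0.7]
width: 48.4
grasp_force: 0.0
w2 [591.5  62.3  30. ] [454.5  40.3  18. ] [457.   18.7  18. ] Lmark 141.4 Ltip 138.8 y 21.3 yang -21.540167784895377
w3 [594.1  62.4  30. ] [454.6  40.8  18. ] [457.2  19.7  18. ] Lmark 143.3 Ltip 141.1 y 21.0 yang -20.869477389839304
10.9 [518.82150128 199.8954199  191.84388568] [-1.75543314e-01 -3.13492101e+00  7.89692670e-04] -1.1128519544479347
yaw 1.45892150275245
705 ((519.5274047851562, 197.88815307617188), (11.881122589111328, 45.662986755371094), 81.92193603515625) 89.92287385746978
1876 ((519.8753662109375, 198.05184936523438), (62.845218658447266, 64.80010223388672), 8.725385665893555)
```

Pointer is 21 mm from the mark, and the lengths check (≈141 and 142 mm). I'll grasp the knob next.

```bash
python3 -m creep '[0.0008,-0.0019,-0.04,-0.03,0.0008,-0.0019,-0.08,-0.03,0.0008,-0.0019,-0.1,-0.03,0.0008,-0.0019,-0.107,-0.03,0.0008,-0.0019,-0.107,-0.03,0.0008,-0.0019,-0.107,-0.03]'; python3 -m creep '[0,0,0,0,0,0,0,0,0,0,0,0,0,0,0,0,0,0,0,0,0,0,0,0]' 0; python3 - <<'E'
from h import *
im,d=cams.get_image('side');save('s1.png',im);o=get_obs();print(o['ee_pos'],o['moment'],o['qpos'])
E
```

```text
t: 11.45
ee_pos: [520.7, 197.4, 86.4]
orientation: [0.222, 3.134, 0.0]
ft_force: [0.2, -0.4, 0.6]
width: 48.5
grasp_force: 0.0
t: 11.95
ee_pos: [520.5, 197.3, 86.4]
orientation: [0.221, 3.133, 0.001]
ft_force: [0.0, 14.3, 2.2]
width: 11.9
grasp_force: 19.8
[520.53300645 197.49471087  86.41229882] [ 0.34670894 -0.0012665   0.19995403] [ 3.41027349e-01  5.49619862e-01  1.87028987e+00  6.57308029e-04
  7.20662163e-01 -1.08941785e+00]
```

```bash
python3 -m creep '[-0.0005,0.0007,0,0,-0.0005,0.0007,0,-0.1,-0.0005,0.0007,0,-0.2,-0.0005,0.0007,0,-0.3,-0.0005,0.0007,0,-0.4,-0.0005,0.0007,0,-0.5,-0.0005,0.0007,0,-0.6,-0.0005,0.0007,0,-0.7,-0.0005,0.0007,0,-0.8,-0.0005,0.0007,0,-0.8]'; python3 -c "
from h import *
o=get_obs();print(o['ft_force'],o['moment'],o['qpos'][5]+0-o['qpos'][0])"
```

```text
t: 12.83
ee_pos: [520.4, 197.5, 86.4]
orientation: [1.428, 2.797, 0.0]
ft_force: [2.2, -2.5, 4.7]
width: 11.9
grasp_force: 30.0
[ 2.18479991 -2.46337305  4.6528691 ] [-0.75607724 -0.23165703 -0.1991038 ] -0.6258029534298839
```

```bash
python3 -m creep '[0,0,0,-0.1,0,0,0,-0.2,0,0,0,-0.3,0,0,0,-0.4,0,0,0,-0.5,0,0,0,-0.6,0,0,0,-0.7,0,0,0,-0.8,0,0,0,-0.9,0,0,0,-0.9]'; python3 - <<'E'
from h import *
o=get_obs();print(o['ft_force'],o['moment'],o['qpos'][5]-o['qpos'][0])
a=cv2.imread('pics/s1.png')[:,:,::-1];im,d=cams.get_image('side')
c=[cv2.resize(x[150:220,190:290],(400,280),interpolation=2) for x in (a,im)]
save('s2.png',np.hstack(c))
E
```

```text
t: 13.67
ee_pos: [520.4, 197.5, 86.4]
orientation: [2.501, 1.9, 0.001]
ft_force: [1.4, -3.3, 4.7]
width: 11.7
grasp_force: 30.0
[ 1.39293165 -3.27827554  4.66203627] [-0.76028514 -0.15237614 -0.16863981] 0.27241789078751427
```

View pics/s2.png

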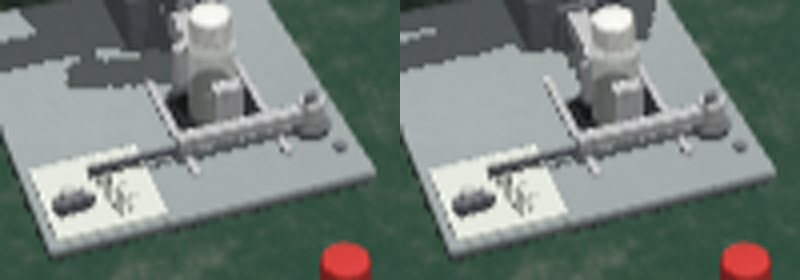

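Side crop pair: the jaw has reached the vial and the vial is upright. The pointer tip (93,168 in both halves) has not moved yet.

```bash
python3 -m creep '[0,0,0,-0.06,0,0,0,-0.12,0,0,0,-0.18,0,0,0,-0.24,0,0,0,-0.3,0,0,0,-0.36,0,0,0,-0.42,0,0,0,-0.48,0,0,0,-0.5,0,0,0,-0.5]'; python3 - <<'E'
from h import *
o=get_obs();print(o['ft_force'],o['moment'],o['qpos'][5]-o['qpos'][0])
im,d=cams.get_image('side');b=cv2.imread('pics/s1.png')[:,:,::-1]
save('s3a.png',im)
A=b.mean(2);B=im.mean(2)
for u in range(213,226):
    f=lambda X:(lambda c:c.argmin()+186 if 1 else 0)(X[186:206,u]); print(u,f(A),f(B),end='; ')
E
```

```text
t: 14.55
ee_pos: [520.3, 197.5, 86.4]
orientation: [2.891, 1.228, 0.001]
ft_force: [2.1, -3.4, 5.8]
width: 11.8
grasp_force: 30.0
[ 2.10715806 -3.37540946  5.81891342] [-0.70145767  0.00567521  0.19722933] 0.7679434299968635
213 193 195; 214 193 195; 215 192 194; 216 192 194; 217 191 194; 218 192 193; 219 191 193; 220 190 193; 221 190 193; 222 190 192; 223 190 192; 224 190 192; 225 189 191;
```

```bash
python3 -m creep '[0,0,0,-0.05,0,0,0,-0.1,0,0,0,-0.15,0,0,0,-0.2,0,0,0,-0.25,0,0,0,-0.3,0,0,0,-0.3,0,0,0,-0.3]'; python3 - <<'E'
from h import *
o=get_obs();print(o['ft_force'],o['moment'],o['qpos'])
im,d=cams.get_image('side');b=cv2.imread('pics/s1.png')[:,:,::-1];m=cv2.imread('pics/s3a.png')[:,:,::-1]
def sub(X,u):  # subpixel dark centroid against white
    c=255-X.mean(2)[184:208,u];k=c.argmax();s=slice(max(k-2,0),k+3);w=c[s]-c[s].min();return 184+(w*np.arange(24)[s]).sum()/w.sum()
print([[round(sub(X,u),1) for X in (b,m,im)] for u in range(214,222)])
T=np.array([454.5,40.5,18]);y=np.array([-.118,.993,0])
print(proj('side',T),proj('side',T-21*y),proj('side',T+[10,1.6,0]))
save('s4.png',np.hstack([cv2.resize(x[165:215,195:250],(396,360),interpolation=2) for x in (b,im)]))
E
```

```text
t: 15.27
ee_pos: [520.3, 197.5, 86.4]
orientation: [3.042, 0.784, 0.001]
ft_force: [0.6, -3.3, 6.2]
width: 11.8
grasp_force: 30.0
[ 0.58307792 -3.29530518  6.24395513] [-0.66208312 -0.03377417  0.13685808] [ 3.41828587e-01  5.49506221e-01  1.87064165e+00 -1.00756823e-03
  7.20571697e-01  1.40888406e+00]
[[np.float64(192.8), np.float64(194.9), np.float64(195.3)], [np.float64(192.0), np.float64(194.7), np.float64(196.8)], [np.float64(192.0), np.float64(194.5), np.float64(196.8)], [np.float64(191.5), np.float64(194.4), np.float64(196.7)], [np.float64(191.3), np.float64(193.7), np.float64(196.2)], [np.float64(191.0), np.float64(193.6), np.float64(196.3)], [np.float64(190.7), np.float64(193.4), np.float64(195.5)], [np.float64(190.2), np.float64(193.0), np.float64(195.1)]]
[212.64291175 192.98083275] [214.78288924 198.50047628] [216.79172305 191.992285  ]
```

View pics/s4.png

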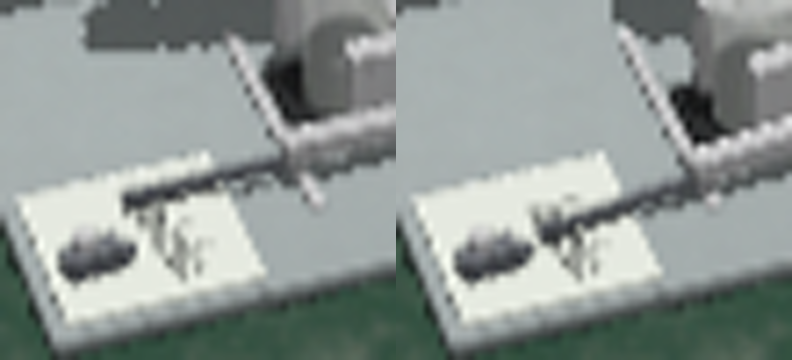

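Side crop: the pointer tip (540,237) has nearly reached the mark rider (tip ≈(533,250)). I'll release and measure from above with the wrist camera.

```bash
python3 -m creep '[0,0,0,0,0,0,0,0,0,0,0,0,0,0,0,0]' 0.5; python3 -m creep '[0,0,0.03,0,0,0,0.07,0,0,0,0.105,0,-0.076,-0.187,0.105,0,-0.076,-0.187,0.105,0,-0.076,-0.187,0.105,0,-0.076,-0.187,0.105,0,-0.076,-0.187,0.105,0,-0.076,-0.187,0.105,0,-0.076,-0.187,0.105,0]'; python3 - <<'E'
from h import *
im,W,o=wshot('w5.png');np.savez('w5',im=im,W=W,p=o['ee_pos'],r=o['orientation']);print(o['ee_pos'],o['orientation'])
# expected pixels of tip/mark/pivot
D=lambda X:np.unravel_index(np.argmin(np.linalg.norm(W-np.array(X),axis=2)),W.shape[:2])[::-1]
for n,X in dict(tip=(456,24,18),mark=(457,19,18),pivot=(591,62,30)).items(): print(n,D(X))
print(boxes_of('wrist','mark_tip')[:2])
E
```

```text
t: 15.65
ee_pos: [519.4, 197.8, 85.7]
orientation: [-3.043, -0.78, 0.001]
ft_force: [-0.7, 0.1, -0.2]
width: 35.1
grasp_force: 0.0
t: 16.48
ee_pos: [443.1, 9.5, 191.0]
orientation: [-3.045, -0.774, 0.0]
ft_force: [0.2, -0.3, 0.1]
width: 43.7
grasp_force: 0.0
[443.10885631   9.52734825 191.02427418] [-3.04460491e+00 -7.73732427e-01  1.38976460e-04]
tip (np.int64(252), np.int64(162))
mark (np.int64(254), np.int64(165))
pivot (np.int64(280), np.int64(35))
[{'centre': [253.2, 178.4], 'score': 0.68}]
```

```bash
python3 - <<'E'
from h import *
im=np.load('w5.npz')['im'];save('w5c.png',cv2.resize(im[10:210,170:330],(480,600),interpolation=2))
E
```

```text
(no output)
```

View pics/w5c.png

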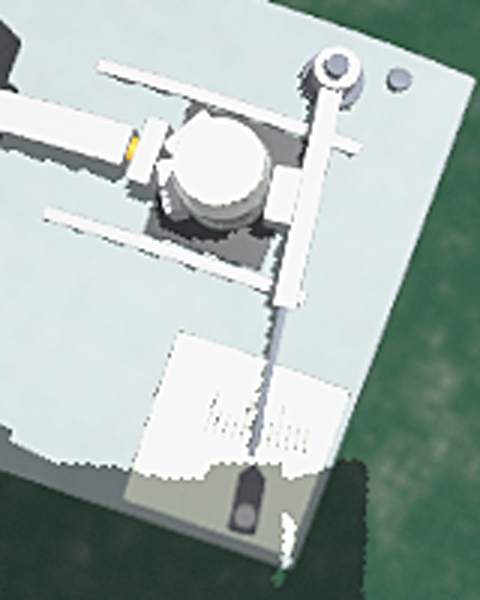

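```bash
python3 - <<'E'
from h import *
f=np.load('w5.npz');o=dict(ee_pos=f['p'],orientation=f['r']);q=lambda x,y,z:wray(170+x/3,10+y/3,z,o)
P=q(337,66,30);M=q(254,467,18);print('P',P,'M',M)
e=(P-M)[:2];L=np.hypot(*e);e/=L;y=np.array([-e[1],e[0]]);print(L)
for t in((254,458),(256,446),(268,376),(278,318)):
    T=q(*t,18);d=(T-M)[:2];print(t,(d@y).round(2),(d@e).round(1), 'extrap to tip: ang', 140*np.arctan2(*( [ (T-P)[:2]@y, -(T-P)[:2]@e])))
s=q(243,514,20);print('screw',(s-M)[:2]@y)
im=f['im'].astype(int).mean(2)
print(im[150:172,246:262].astype(int))
E
```

```text
P [592.93447419  62.3296907   30.        ] M [454.56489232  19.14266278  18.        ]
144.95261490817694
(254, 458) 0.64 3.2 extrap to tip: ang 0.629608905523202
(256, 446) 0.78 7.7 extrap to tip: ang 0.7945507576190088
(268, 376) 1.5 33.3 extrap to tip: ang 1.877704985302791
(278, 318) 2.09 54.3 extrap to tip: ang 3.2253670712106968
screw 0.630209251757373
[[248 251 236 247 249 241 251 255  97 134 169 191 255 244 246 249]
 [250 248 177 251 250 226 254 253 119 157 171 165 255 250 178 250]
 [250 247 237 251 247 216 216 117 127 164 165 158 255 251 234 250]
 [250 244 242 251 237 247 255 190 128 174 152 234 255 250 242 248]
 [249 230 248 251 160 251 255 255 128 169 142 255 253 244 239 244]
 [248 228 249 251 231 251 255 241 132 169 147 255 254 219 245 250]
 [246 243 248 249 232 253 254 110 150 168 172 255 252 162 251 250]
 [248 248 248 246 247 255 240 123 159 157 184 255 252 228 251 251]
 [247 247 247 248 249 252 121 144 167 147 233 253 250 226 249 248]
 [247 247 247 247 249 255 226 152 158 223 254 250 248 246 248 249]
 [247 247 247 247 248 253 237 144 152 254 252 248 248 248 248 248]
 [248 248 248 248 248 251 221 144 144 254 250 248 247 247 247 247]
 [249 250 250 249 249 252 255 250 227 254 250 248 248 249 248 248]
 [251 240 255 255 250 242 255 255 255 253 255 253 254 253 254 252]
 [243 147 147 252 242 149 153 254 237 132 254 255 235 143 251 255]
 [157 161 160 158 162 163 147 109  59 111 156 159 158 158 155 154]
 [164 166 166 171 160 131  94  70  66  83 128 163 167 165 164 164]
 [165 168 171 155 118  79  70  74  76  71  82 150 174 168 165 166]
 [166 167 173 130  67  72  76  78  79  78  67 116 162 171 167 166]
 [166 167 167 118  65  72  74  76  76  77  73  70 132 165 168 166]
 [166 170 160 109  69  76  75  74  74  75  73  61 130 168 168 167]
 [167 171 152 103  74  79  79  80  79  78  75  65 144 171 168 166]]
```

Wrist crop: pointer tip at (252,459), mark tip at (254,467), so about +1.5 mm still to go. I'll look closer for confirmation.

```bash
python3 -m creep '[0,0,-0.04,0,0,0,-0.08,0,0,0,-0.09,0,0,0,-0.09,0,0,0,-0.09,0,0,0,-0.09,0]'; python3 - <<'E'
from h import *
im,W,o=wshot('w6.png');np.savez('w6',im=im,W=W,p=o['ee_pos'],r=o['orientation']);print(o['ee_pos'],o['orientation'])
D=lambda X:np.unravel_index(np.argmin(np.linalg.norm(W-np.array(X),axis=2)),W.shape[:2])[::-1]
t=D((454.5,19.1,20));print(t);u,v=map(int,t)
save('w6c.png',cv2.resize(im[max(0,v-50):v+30,u-40:u+40],(600,600),interpolation=2))
E
```

```text
t: 17.08
ee_pos: [445.1, 11.3, 102.3]
orientation: [3.043, 0.78, 0.003]
ft_force: [0.1, -0.7, -0.1]
width: 43.8
grasp_force: 0.0
[445.05881244  11.309334   102.26571586] [3.04276863 0.77986301 0.00310707]
(np.int64(254), np.int64(191))
```

View pics/w6c.png

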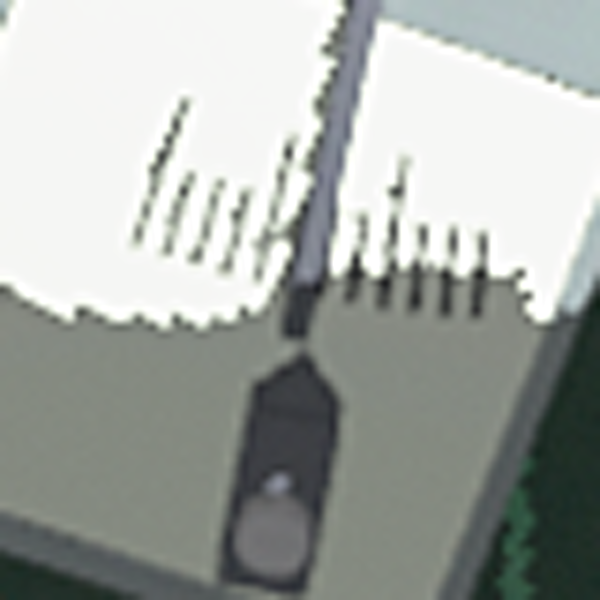

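Wrist close-up: pointer end at (295,335) and the mark axis there at (306,335), so about +1.2 mm, well within ±3 mm. The vial was upright between jaw and pad, and the arm is clear. Handing in.

```bash
python3 -c "
from h import *
print(ticket.close_job())"
```

```text
the job is handed in; nothing more can be done
None
```

I stood the large pale-capped vial in the carrier hole, let go of it, and wound the knob until the pointer stood about 1.2 mm short of the set mark (limit 3 mm). The job is handed in at about 17 s, with no verdict shown, no contact with the small vials, and the jaw's force on the vial not measured.

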